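# Load the cap nest plate into the quick-change base

### The arm

A 6-joint arm with a two-finger parallel gripper is mounted at the origin on the work surface; the furniture and walls round the work are solid. World frame = base frame: x ahead of the robot, y to its left, z up, the work surface at z = 0. Lengths are in m, angles in rad, forces in N, time in s.
With the tool pointing down it reaches from about 0.35 to 0.775 m from the base axis. Payload 5.5 kg.
Tool frame: the origin (TCP) lies at the very end of the fingers, on their centre line; the grasp point (between the pads) lies 19 mm behind it; x points along the fingers, y is the direction in which the jaws open and shut, and the axes are right-handed (so a half turn about x gives the same grasp; the last joint's range is limited). The gripper opens to 85 mm and grips with 20 to 120 N. Pads are 22 mm wide; open, the fingers measure 114 mm over their backs; the gripper's body (76 mm by 85 mm) begins 54 mm behind the grasp point. The pads swing forward as they close: fully open they stand 13 mm farther back than shut.
Start: joints at [-1.443, 0.313, 0.046, 1.304, 0, 1.431], TCP at [0.152, -0.555, 0.192] pointing down, gripper open.
Joint ranges: [-2.76, 2.76], [-0.86, 1.69], [-1.03, 1.26], [-2.2, 2.34], [-1.47, 1.5], [-3.14, 3.14]. Speed limits (rad/s): [2.57, 2.57, 3.14, 3.14, 3.14, 3.14].

### API

Orientations are given as a unit quaternion [w, x, y, z].
In Python, from workcell import env gives the robot as it stands.
- The arm moves only by the tool drive_tool, never from a script. Its argument "plan" is a list that holds one entry, the list of rows, each a list of 7 numbers: the shift along the tool's x, y, z in cm, then the turn, a rotation vector about the tool's x, y, z in degrees, then the opening, from 0 (shut) to 1 (fully open). In form: [[[tx, ty, tz, wx, wy, wz, fingers], ...]]. A call has exactly 5 rows; each row shifts and turns the commanded pose from where the row before left it, along the tool's axes as they then stand; what a row does not reach is not made up. A row lasts 1/12 s, in which the tool goes at most 41.7 mm and 7.16 degrees, less where a joint would pass 70% of its speed; a pose out of reach is approached as far as the arm can. A call with a gripper value outside its range is refused whole. The fingers move at their own pace and stop on an object; "squeeze" is the grip in N (left out, the last holds). Time passes only in rows, so rows that do not move let the fingers close, or fill a call up. It gives the time, the measured TCP pose, the force and the opening at its end, in the units of the state.
- env.get_state(): the state, without advancing time (a new reading comes with each control period).
- env.read_camera(name): name is "scene" or "side" or "wrist"; returns the picture (420x560x3 uint8, red, green, blue); there is no depth.
- env.camera_model(name): a dict with "camera_matrix" (3x3 intrinsics, pixels), "camera_from_world" (4x4, takes a point from world to camera coordinates); the wrist camera has in their place "T_tool_cam" (4x4, takes a point from camera to tool coordinates, whose origin is the TCP and whose axes are the tool frame's). Camera axes: x right, y down, z forward; pixel columns grow to the right and rows downward; lengths in m; the calibration is good to about 2 mm. A picture is of the moment at which its call begins: read the wrist's pose just before it. camera_model takes no time and is no camera call.
- env.hand_in(): hands the job in, once; it reports no verdict.
The state is a dict: "clock": time; "joint_pos": joint angles; "qvel": joint speeds; "tau": joint torques, N m; "tcp_pos": TCP position; "orientation": TCP orientation; "wrist_force": force on the tool from outside, world axes, zero at the start; "ft_torque": the same for the moment, N m; "finger_gap": finger opening in m.
Only numpy, scipy, OpenCV 4.12 (cv2) and the standard library are available. Lean on these libraries where they do the work, as an engineer would, in place of code of your own. Each camera call takes 0.05 s, during which the arm holds its last target.

### The job

Slide the black cap nest plate along the aluminium base, under the two steel rails, until it sits fully home against the back stop with its notch round the brass pin. Then swing the red latch all the way across behind the plate so that it cannot back out, and let go. Do not disturb the caps, cartridges and screwdriver lying on the bench.

Things in the scene. Friction and masses are not known exactly. Their poses are not given: they have to be found in the camera images.
- nest_base: Aluminium bed screwed to the bench, 298x160 mm, top 12 mm up. Origin at bench level (z = 0) under the seated plate's centre; +x = direction in which the plate is pushed home, z up. Bed spans x -215 to +83, y +/-80 mm; x below -60 is the open loading apron. Back stop: front face x = +60, top 34 mm above bench.
- slot_mouth (a point): Middle of the mouth between the two steel rails, on the bed's top face (base frame x = -58, y = 0, z = 12 mm). Rails run from x = -32 to +72 mm, inner faces at y = +/-58, tops 32 mm above the bench; their lips reach in to y = +/-50, undersides 26 mm above the bench. In front of x = -32 the rails flare, without lips, to y = +/-70 mm at x = -58.
- pin_top (a point): Top of the upright brass locating pin, 10 mm thick, at base frame x = +49, y = 0, 34 mm above the bench.
- nest_plate: Loose black plate, 120 (x) x 112 (y) x 12 mm, 0.3 to 0.65 kg. Origin: centre of underside; +x = towards its notched edge (notch 13 mm wide, 18 deep, in the middle). On top a white ring, 83 mm across, 10 mm high. Starts flat on the apron, about 135 mm short of home, turned up to 0.12 rad. Seated: origin at x = 0, y = 0, z = 12 mm of the base, axes parallel. Slides with ordinary friction.
- plate_rear (a point): Middle of the plate's plain rear edge, where it can be pushed: 60 mm behind the plate's centre (-x), half-way up its 12 mm thickness. The whole 112 mm wide edge is free.
- latch (a joint): Angle (rad) of the red latch arm about its upright pivot. 0 = closed against its stop: arm straight across behind the plate, along the base's +y. Grows counter-clockwise seen from above: at 1.57 the arm points along the base's -x. Starts open at 1.7 to 2.05, limit 2.15. About 1 N at the knob turns it; it stays where it is left.
- latch_pivot (a point): Pivot of the latch, at base frame x = -68, y = -86 mm, 22 mm above the bench (top of the arm). The arm is 86 mm long and 12 mm wide, 14 to 22 mm above the bench; closed, its face is 2 mm behind the seated plate's rear edge. The pivot screw stands up to 28 mm above the bench.
- latch_knob (a point): Centre of the top of the black knob on the latch arm, 52 mm above the bench, 70 mm from the pivot along the arm. The knob is upright, 18 mm across, and rises 30 mm above the arm; push it sideways.
- cap_0: Blue plastic cap, ring-shaped, 64 mm across, 28 mm high, standing on the bench; leave alone. Origin in the centre of its underside.
- cap_1: Another blue cap of the same kind; leave alone.
- cap_3: Another blue cap of the same kind; leave alone.
- cartridge_0: Cream filter cartridge with a black O-ring, 45 mm across, 72 mm high, standing on the bench; leave alone. Origin in the centre of its underside.
- cartridge_1: Another cream cartridge of the same kind; leave alone.
- screwdriver: Red-handled screwdriver, 215 mm long, lying on the bench; leave alone. Origin in the middle of its underside.
- parts_drawers: Slate-grey six-drawer parts cabinet, fixed on the bench to the left of the base; keep clear of it. 190 (x) x 232 (y) x 237 mm high with its carrying handle. Origin in the centre of its underside; its drawer fronts face its own -x, which is the robot's left.
Not all that is in view belongs to the job. Of the things that look like the nest_plate, the larger one is meant.

How it is judged:
By the outcome, as a careful person would: the job done as asked, in the order asked, and still so for the second after the job is handed in, with the robot touching nothing.
It also fails if it takes over 50 s, if anything falls off the work surface, if the arm or the gripper's body presses on something with over 40 N, if the wrist force passes 120 N, or if a joint passes its speed limit or range.

## Working session

There is one attempt and no reset: what is moved stays moved. The work goes in short steps, Python scripts to look and compute and a tool call to move; the robot and the scene stay as the last step left them, time stands still between calls to the robot, and variables do not carry over. Pictures are saved under pics/ and viewed, and the job is handed in when it is done.

Besides the shell and the picture viewer there is one more tool, called after "Emit:" in YAML: its name, and indented under it one key for each argument. drive_tool: Moves the arm, as the interface text tells. Its arguments: {"type":"object","properties":{"plan":{"type":"array","items":{"type":"array","items":{"type":"array","items":{"type":"number"}}}},"squeeze":{"type":"number"}},"required":["plan"]}

```bash
mkdir -p pics; ls
python3 - <<'E'
from workcell import env
import cv2
s=env.get_state(); print(s)
for n in ["scene","side","wrist"]:
    im=env.read_camera(n); cv2.imwrite(f"pics/{n}0.png",im[:,:,::-1]); print(n,env.camera_model(n))
E
```

```text
pics
{'clock': 0.0, 'joint_pos': array([-1.44259891e+00,  3.14017476e-01,  4.49743691e-02,  1.30358293e+00,
        1.08389997e-06,  1.43118366e+00]), 'qvel': array([-0.00048414, -0.00144395,  0.0002521 ,  0.00014316, -0.00067133,
        0.00137364]), 'tau': array([-3.65410706e-04, -4.80635440e+01,  2.98529434e+01,  1.95234414e-02,
       -5.31542435e-05,  1.86299735e-05]), 'tcp_pos': array([ 0.15206611, -0.5539287 ,  0.19079733]), 'orientation': array([ 0.09375553,  0.70078062,  0.0950493 , -0.70077247]), 'wrist_force': array([ 0.24420703, -0.41217449, -0.25688551]), 'ft_torque': array([0.00641849, 0.01272803, 0.04975594]), 'finger_gap': 0.08526518944015637}
scene {'camera_matrix': array([[466.49700745,   0.        , 280.81126518],
       [  0.        , 466.49700745, 206.81458074],
       [  0.        ,   0.        ,   1.        ]]), 'camera_from_world': array([[-8.69706955e-01, -4.93568317e-01,  3.57400035e-04,
         4.06604053e-01],
       [-3.50261578e-01,  6.16678488e-01, -7.04999624e-01,
         2.06568500e-01],
       [ 3.47745077e-01, -6.13268260e-01, -7.09207587e-01,
  
[... 390 characters left out ...]
, -0.4493435 , -0.89322785,  0.06291376],
       [-0.06164459,  0.89120899, -0.44938457,  1.16284428],
       [ 0.        ,  0.        ,  0.        ,  1.        ]])}
wrist {'camera_matrix': array([[309.11897611,   0.        , 278.2184107 ],
       [  0.        , 309.11897611, 206.83473903],
       [  0.        ,   0.        ,   1.        ]]), 'T_tool_cam': array([[-9.47263647e-04, -3.21135592e-01,  9.47032753e-01,
        -1.81499674e-01],
       [ 9.99999551e-01, -2.71064083e-04,  9.08326448e-04,
         2.98006342e-04],
       [-3.49893868e-05,  9.47033188e-01,  3.21135704e-01,
        -8.32201676e-02],
       [ 0.00000000e+00,  0.00000000e+00,  0.00000000e+00,
         1.00000000e+00]])}
```

View pics/scene0.png

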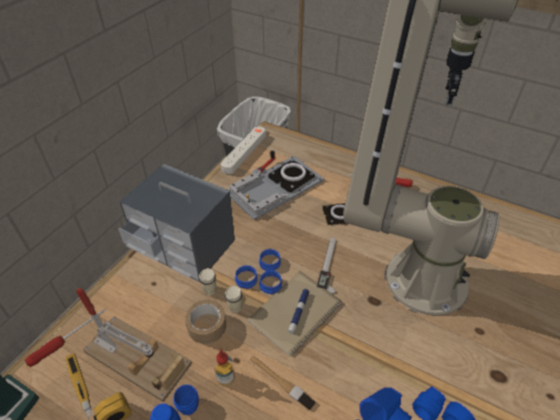

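View pics/side0.png

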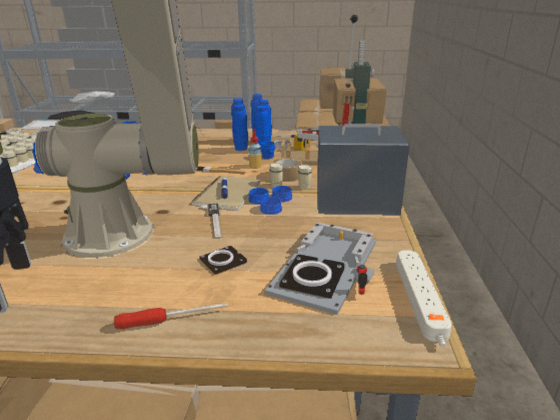

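View pics/wrist0.png

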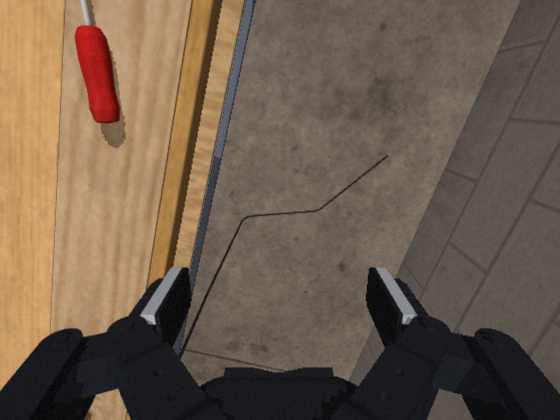

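Scene shows the base around (275,185). In the side view the base is around (325,265), the plate with its white ring at (312,273), the latch knob at about (362,270), and a smaller decoy at (222,259).

Run:
```python
import cv2
a=cv2.imread("pics/side0.png")[215:315,250:400]; cv2.imwrite("pics/side0z.png",cv2.resize(a,None,fx=5.3,fy=5.3,interpolation=cv2.INTER_CUBIC))
a=cv2.imread("pics/scene0.png")[140:225,215:335]; cv2.imwrite("pics/scene0z.png",cv2.resize(a,None,fx=6.6,fy=6.6,interpolation=cv2.INTER_CUBIC))
```

```text
(no output)
```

View pics/side0z.png

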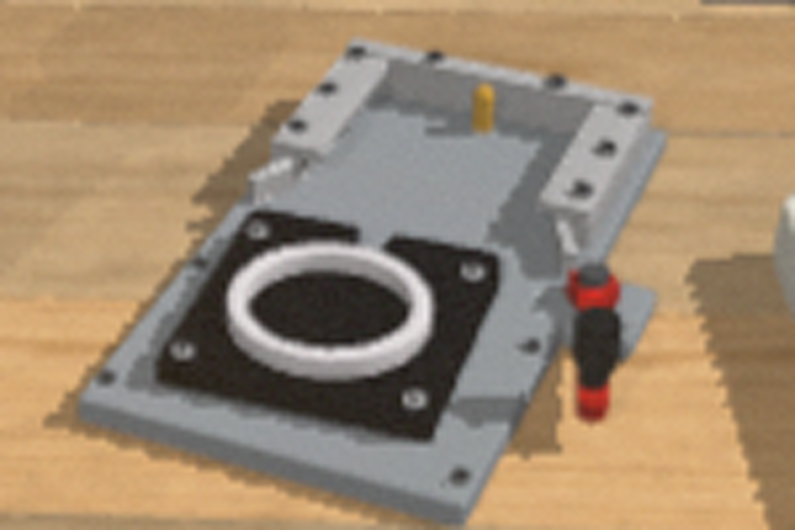

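View pics/scene0z.png

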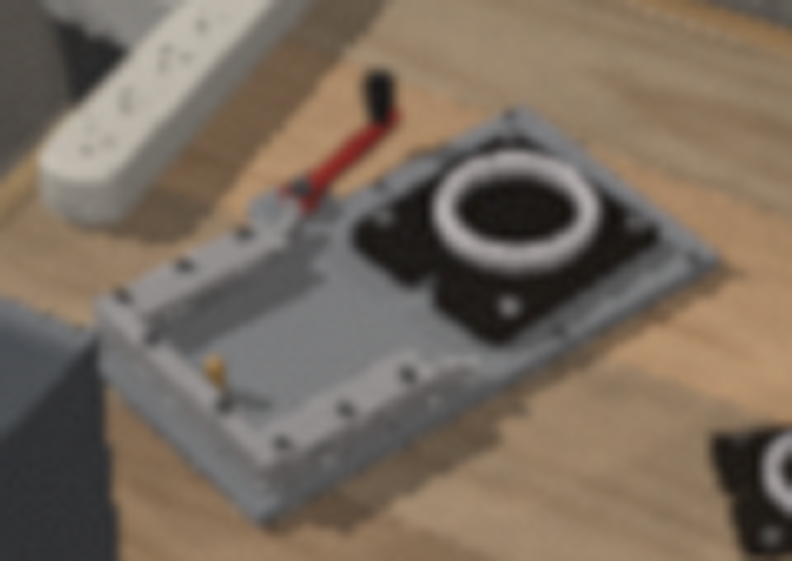

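```bash
cat > h.py <<'E'
import numpy as np, cv2
from scipy.optimize import least_squares
from scipy.spatial.transform import Rotation as R
from workcell import env
def cam(n,s=None):
    m=env.camera_model(n); K=m["camera_matrix"]
    if n!="wrist": return K,m["camera_from_world"]
    q=s["orientation"]; T=np.eye(4); T[:3,:3]=R.from_quat([q[1],q[2],q[3],q[0]]).as_matrix(); T[:3,3]=s["tcp_pos"]
    return K,np.linalg.inv(T@m["T_tool_cam"])
def proj(c,P):
    K,E=c; p=E[:3,:3]@P+E[:3,3]; p=K@p; return p[:2]/p[2]
def ray(c,uv,z):
    K,E=c; Rm=E[:3,:3]; o=-Rm.T@E[:3,3]; d=Rm.T@np.linalg.solve(K,[uv[0],uv[1],1]); return o+d*(z-o[2])/d[2]
def b2w(b,P):
    c,s=np.cos(b[2]),np.sin(b[2]); return np.array([b[0]+c*P[0]-s*P[1],b[1]+s*P[0]+c*P[1],P[2]])
def w2b(b,P):
    c,s=np.cos(b[2]),np.sin(b[2]); d=np.array(P[:2])-b[:2]; return np.array([c*d[0]+s*d[1],-s*d[0]+c*d[1]])
E
python3 - <<'E'
from h import *
S=lambda u,v:(250+(u+.5)/5.3-.5,215+(v+.5)/5.3-.5)
C=lambda u,v:(215+(u+.5)/6.6-.5,140+(v+.5)/6.6-.5)
cs,cc=cam("side"),cam("scene")
O=[(cs,S(82,405),(-215,80,12)),(cs,S(462,503),(-215,-80,12)),(cs,S(485,88),(49,0,34)),(cs,S(595,268),(-68,-86,28)),(cs,S(668,135),(83,-80,12)),
(cc,C(215,360),(49,0,34)),(cc,C(515,108),(-215,-80,12)),(cc,C(718,262),(-215,80,12)),(cc,C(300,185),(-68,-86,28))]
f=lambda b:np.concatenate([proj(c,b2w(b,np.array(P)/1000))-uv for c,uv,P in O])
for y0 in (0.,1.2):
    r=least_squares(f,[0.55,-0.3,y0],loss='soft_l1'); print(r.x,r.cost); print(f(r.x).reshape(-1,2).round(1).tolist())
b=r.x
for n,uv,z in [("nl",S(250,208),.024),("nr",S(498,258),.024),("rl",S(157,362),.024),("rr",S(435,420),.024)]:
    print(n,w2b(b,ray(cs,uv,z))*1000)
for uv in [C(352,230),C(500,330),C(660,235)]: print(w2b(b,ray(cc,uv,.024))*1000)
print("knob side",w2b(b,ray(cs,S(600,318),.052))*1000,"scene",w2b(b,ray(cc,C(380,78),.052))*1000)
print("start tcp in base",w2b(b,env.get_state()["tcp_pos"]))
E
```

```text
[ 0.586931   -0.06544462  1.1925248 ] 4.532331218860418
[[-1.1, -1.7], [0.7, 0.3], [-0.1, -0.5], [-0.0, -0.2], [0.1, -1.4], [-0.4, -0.2], [1.0, -1.2], [0.3, -1.4], [-0.2, -0.5]]
[ 0.586931   -0.06544462  1.1925248 ] 4.532331218860226
[[-1.1, -1.7], [0.7, 0.3], [-0.1, -0.5], [-0.0, -0.2], [0.1, -1.4], [-0.4, -0.2], [1.0, -1.2], [0.3, -1.4], [-0.2, -0.5]]
nl [-78.45838452  64.24316741]
nr [-72.12962275 -45.94293792]
rl [-196.64166566   53.40009962]
rr [-186.97773914  -58.01234832]
[-69.1279005 -41.9347716]
[-80.5625317   63.93027219]
[-190.35975202   60.28096998]
knob side [-136.74934524 -105.6287523 ] scene [-136.01994079 -103.53210753]
start tcp in base [-0.6146708   0.22366636]
```

```bash
cat >> h.py <<'E'
B=np.array([0.586931,-0.06544462,1.1925248])
def rot(s):
    q=s["orientation"]; return R.from_quat([q[1],q[2],q[3],q[0]])
def goal(bx,by,z,yaw=0.,sgn=1):
    """tool down, tool z = sgn*base +x turned by yaw"""
    a=B[2]+yaw; zx=sgn*np.array([np.cos(a),np.sin(a),0]); x=np.array([0,0,-1.]); y=np.cross(zx,x)
    return b2w(B,(bx,by,z)),R.from_matrix(np.column_stack([x,y,zx]))
def need(g,s=None):
    s=s or env.get_state(); r=rot(s); p,rg=g
    return (r.inv().apply(p-s["tcp_pos"])*100).round(2),np.degrees((r.inv()*rg).as_rotvec()).round(2)
E
python3 - <<'E'
from h import *
print(rot(env.get_state()).as_matrix().round(3))
for s in (1,-1): print(need(goal(-.225,0,.12,sgn=s)))
E
```

```text
[[-0.     0.265 -0.964]
 [ 0.001 -0.964 -0.265]
 [-1.    -0.001 -0.   ]]
(array([  7.13, -17.64, -41.32]), array([1.2702e+02, 8.0000e-02, 6.0000e-02]))
(array([  7.13, -17.64, -41.32]), array([-5.298e+01, -5.000e-02,  7.000e-02]))
```

```bash
cat >> h.py <<'E'
def rows(g,n,f,s=None,dec=1):
    s=s or env.get_state(); r=rot(s); p,rg=g; rv=(r.inv()*rg).as_rotvec(); d=(p-s["tcp_pos"])/n*100
    for i in range(n):
        ri=r*R.from_rotvec(rv*i/n); t=ri.inv().apply(d)
        print([round(v,dec) for v in t]+[round(v,dec) for v in np.degrees(rv/n)]+[f],",")
E
python3 - <<'E'
from h import *
rows(goal(-.225,0,.12,sgn=-1),15,1)
E
```

```text
[np.float64(0.5), np.float64(-1.2), np.float64(-2.8), np.float64(-3.5), np.float64(-0.0), np.float64(0.0), 1] ,
[np.float64(0.5), np.float64(-1.0), np.float64(-2.8), np.float64(-3.5), np.float64(-0.0), np.float64(0.0), 1] ,
[np.float64(0.5), np.float64(-0.8), np.float64(-2.9), np.float64(-3.5), np.float64(-0.0), np.float64(0.0), 1] ,
[np.float64(0.5), np.float64(-0.6), np.float64(-2.9), np.float64(-3.5), np.float64(-0.0), np.float64(0.0), 1] ,
[np.float64(0.5), np.float64(-0.5), np.float64(-3.0), np.float64(-3.5), np.float64(-0.0), np.float64(0.0), 1] ,
[np.float64(0.5), np.float64(-0.3), np.float64(-3.0), np.float64(-3.5), np.float64(-0.0), np.float64(0.0), 1] ,
[np.float64(0.5), np.float64(-0.1), np.float64(-3.0), np.float64(-3.5), np.float64(-0.0), np.float64(0.0), 1] ,
[np.float64(0.5), np.float64(0.1), np.float64(-3.0), np.float64(-3.5), np.float64(-0.0), np.float64(0.0), 1] ,
[np.float64(0.5), np.float64(0.3), np.float64(-3.0), np.float64(-3.5), np.float64(-0.0), np.float64(0.0), 1] ,
[np.float64(0.5), np.float64(0.5), np.float64(-3.0), np.float64(-3.5), np.float64(-0.0), np.float64(0.0), 1] ,
[np.float64(0.5), np.float64(0.6), np.float64(-2.9), np.float64(-3.5), np.float64(-0.0), np.float64(0.0), 1] ,
[np.float64(0.5), np.float64(0.8), np.float64(-2.9), np.float64(-3.5), np.float64(-0.0), np.float64(0.0), 1] ,
[np.float64(0.5), np.float64(1.0), np.float64(-2.8), np.float64(-3.5), np.float64(-0.0), np.float64(0.0), 1] ,
[np.float64(0.5), np.float64(1.2), np.float64(-2.8), np.float64(-3.5), np.float64(-0.0), np.float64(0.0), 1] ,
[np.float64(0.5), np.float64(1.3), np.float64(-2.7), np.float64(-3.5), np.float64(-0.0), np.float64(0.0), 1] ,
```

Emit:
drive_tool:
  plan:
    - [[0.5,-1.2,-2.8,-3.5,0,0,1],[0.5,-1.0,-2.8,-3.5,0,0,1],[0.5,-0.8,-2.9,-3.5,0,0,1],[0.5,-0.6,-2.9,-3.5,0,0,1],[0.5,-0.5,-3.0,-3.5,0,0,1]]

```text
clock: 0.57
tcp_pos: [0.271, -0.4605, 0.1662]
orientation: [0.201, 0.678, 0.201, -0.678]
wrist_force: [0.5, -0.8, 0.4]
finger_gap: 0.085
```

Emit:
drive_tool:
  plan:
    - [[0.5,-0.3,-3.0,-3.5,0,0,1],[0.5,-0.1,-3.0,-3.5,0,0,1],[0.5,0.1,-3.0,-3.5,0,0,1],[0.5,0.3,-3.0,-3.5,0,0,1],[0.5,0.5,-3.0,-3.5,0,0,1]]

```text
clock: 0.98
tcp_pos: [0.3899, -0.3676, 0.1413]
orientation: [-0.302, -0.639, -0.302, 0.64]
wrist_force: [1.1, -0.5, -0.3]
finger_gap: 0.0856
```

Emit:
drive_tool:
  plan:
    - [[0.5,0.6,-2.9,-3.5,0,0,1],[0.5,0.8,-2.9,-3.5,0,0,1],[0.5,1.0,-2.8,-3.5,0,0,1],[0.5,1.2,-2.8,-3.5,0,0,1],[0.5,1.3,-2.7,-3.5,0,0,1]]

```text
clock: 1.4
tcp_pos: [0.5078, -0.2749, 0.1162]
orientation: [-0.395, -0.586, -0.396, 0.586]
wrist_force: [0.2, -0.2, 0.3]
finger_gap: 0.0856
```

Emit:
drive_tool:
  plan:
    - [[0,0,0,0,0,0,1],[0,0,0,0,0,0,1],[0,0,0,0,0,0,1],[0,0,0,0,0,0,1],[0,0,0,0,0,0,1]]

```text
clock: 1.82
tcp_pos: [0.5061, -0.2771, 0.1169]
orientation: [-0.394, -0.587, -0.394, 0.587]
wrist_force: [0.2, -0.3, 0.5]
finger_gap: 0.0856
```

Run:
```python
from h import *
s=env.get_state(); im=env.read_camera("wrist"); cv2.imwrite("pics/w1.png",im[:,:,::-1]); import pickle; pickle.dump(s,open("s1.pkl","wb"))
print(s["clock"],s["tcp_pos"],s["joint_pos"],need(goal(-.225,0,.12,sgn=-1),s))
```

```text
1.8167 [ 0.50609475 -0.27707608  0.11693306] [-6.39854385e-01  3.48144525e-01 -8.99349768e-02  1.13248252e+00
 -2.56847807e-04  1.31964518e+00] (array([-0.31, -0.31, -0.15]), array([-0.6 ,  0.02, -0.01]))
```

View pics/w1.png

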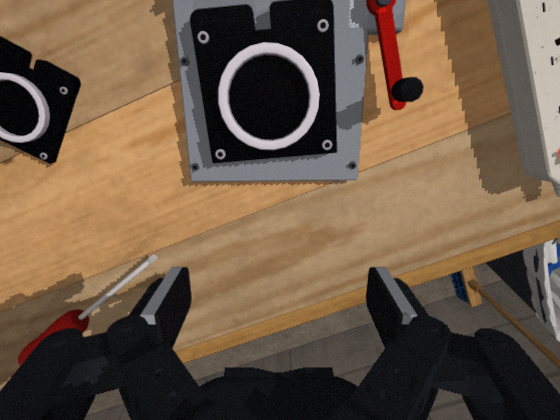

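Wrist view shows: plate with notch at (263,25), ring centre (269,96), bed front corners (193,184) and (358,180), latch knob (407,89). The screwdriver tip is at (152,258).

```bash
python3 - <<'E'
import cv2
a=cv2.imread("pics/w1.png")[0:200,170:430]; cv2.imwrite("pics/w1z.png",cv2.resize(a,None,fx=3,fy=3,interpolation=cv2.INTER_CUBIC))
E
python3 - <<'E'
from h import *
import pickle; s=pickle.load(open("s1.pkl","rb")); c=cam("wrist",s); im=cv2.imread("pics/w1.png")
hsv=cv2.cvtColor(im,cv2.COLOR_BGR2HSV)
# ring: bright, low sat in area
m=((hsv[:,:,2]>170)&(hsv[:,:,1]<40)).astype(np.uint8); m[:, :205]=0; m[:,330:]=0; m[160:]=0
cs,_=cv2.findContours(m,cv2.RETR_EXTERNAL,cv2.CHAIN_APPROX_NONE); k=max(cs,key=cv2.contourArea); e=cv2.fitEllipse(k); print("ring",e)
pts=np.array([w2b(B,ray(c,p[0].astype(float),.034)) for p in k])*1000
A=np.c_[2*pts,np.ones(len(pts))]; q=np.linalg.lstsq(A,(pts**2).sum(1),rcond=None)[0]; print("ring base",q[:2],"diam",2*np.sqrt(q[2]+q[0]**2+q[1]**2))
for n,uv,z in [("fl",(193,184),.012),("fr",(358,180),.012),("pivot",(381,3),.028),("knob",(407,89),.052),("sd",(152,258),.005)]:
    print(n,w2b(B,ray(c,uv,z))*1000)
for t in (0,-.013):
  for y in (-.0426,-.057,.0426,.057):
    K,E=c; T=np.linalg.inv(env.camera_model("wrist")["T_tool_cam"]); p=T@[t,y,0,1]; p=K@p[:3]; print(t,y,(p[:2]/p[2]).round())
E
```

```text
ring ((268.4095458984375, 95.40348052978516), (99.27391815185547, 105.4164047241211), 175.0359344482422)
ring base [-140.92288687    3.20418025] diam 80.01573144645899
fl [-217.26260644   77.45126763]
fr [-214.98861777  -79.77004237]
pivot [-74.01699274 -82.96835429]
knob [-135.77478057 -100.73832728]
sd [-299.5120082  131.0297301]
0 -0.0426 [211. 238.]
0 -0.057 [188. 238.]
0 0.0426 [343. 238.]
0 0.057 [366. 238.]
-0.013 -0.0426 [206. 247.]
-0.013 -0.057 [182. 247.]
-0.013 0.0426 [348. 247.]
-0.013 0.057 [372. 247.]
```

View pics/w1z.png

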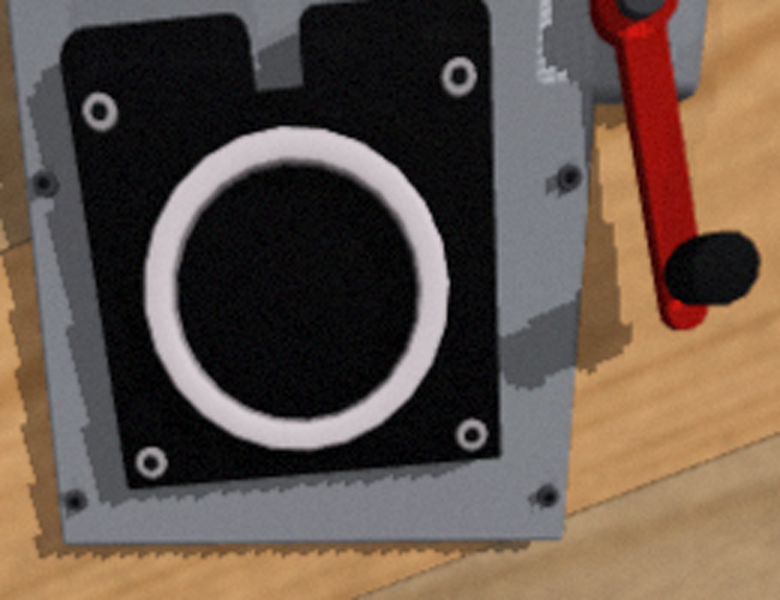

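Run:
```python
from h import *
import pickle; s=pickle.load(open("s1.pkl","rb")); cw=cam("wrist",s)
S=lambda u,v:(250+(u+.5)/5.3-.5,215+(v+.5)/5.3-.5)
C=lambda u,v:(215+(u+.5)/6.6-.5,140+(v+.5)/6.6-.5)
W=lambda u,v:(170+(u+.5)/3-.5,(v+.5)/3-.5)
cs,cc=cam("side"),cam("scene")
O=[(cs,S(82,405),(-215,80,12),1),(cs,S(462,503),(-215,-80,12),1),(cs,S(485,88),(49,0,34),1),(cs,S(595,268),(-68,-86,28),1),(cs,S(668,135),(83,-80,12),1),
(cc,C(215,360),(49,0,34),1),(cc,C(515,108),(-215,-80,12),1),(cc,C(718,262),(-215,80,12),1),(cc,C(300,185),(-68,-86,28),1),
(cw,W(65,543),(-215,80,12),.6),(cw,W(563,538),(-215,-80,12),.6),(cw,W(640,3),(-68,-86,28),.6)]
f=lambda b:np.concatenate([w*(proj(c,b2w(b,np.array(P)/1000))-uv) for c,uv,P,w in O])
r=least_squares(f,B,loss='soft_l1'); print(r.x,r.cost); print(f(r.x).reshape(-1,2).round(1).tolist())
b=r.x
p=[w2b(b,ray(cw,W(*uv),z))*1000 for uv,z in [((128,480),.024),((500,452),.024),((62,45),.024),((490,5),.024),((712,262),.052),((640,3),.028)]]
print(np.round(p,1)); d=p[1]-p[0]; print("yaw",np.arctan2(d[0],-d[1]))
for b0 in(B,b): print("pin from each",w2b(b0,ray(cs,S(485,84),.034))*1000,w2b(b0,ray(cc,C(215,357),.034))*1000)
```

```text
[ 0.58665318 -0.06570719  1.19090226] 9.365789447898248
[[-1.3, -1.7], [0.3, 0.4], [-0.2, -0.4], [-0.2, -0.1], [0.0, -1.3], [-0.3, -0.2], [1.2, -1.2], [0.4, -1.4], [-0.1, -0.5], [-1.1, 0.8], [0.2, 0.9], [1.4, -3.8]]
[[-191.8   54.1]
 [-184.5  -56. ]
 [ -79.    62.4]
 [ -71.1  -47.6]
 [-133.9 -100.9]
 [ -72.   -84.6]]
yaw 0.06623712813417376
pin from each [50.4908807   0.20963739] [47.37349102 -0.18612782]
pin from each [50.83734499  0.13091383] [47.72060156 -0.26990895]
```

```bash
sed -i 's/^B=.*/B=np.array([0.5868,-0.0656,1.1912])/' h.py; sed -i 's/print(\[round(v,dec) for v in t\]+\[round(v,dec) for v in np.degrees(rv\/n)\]+\[f\],",")/print([float(round(v,dec)) for v in [*t,*np.degrees(rv\/n)]]+[f])/' h.py
python3 - <<'E'
from h import *
rows(goal(-.213,0.002,.028,sgn=-1),5,.8,dec=2)
E
```

```text
[1.78, -0.11, -0.27, -0.1, 0.0, -0.0, 0.8]
[1.78, -0.11, -0.27, -0.1, 0.0, -0.0, 0.8]
[1.78, -0.11, -0.27, -0.1, 0.0, -0.0, 0.8]
[1.78, -0.11, -0.27, -0.1, 0.0, -0.0, 0.8]
[1.78, -0.11, -0.27, -0.1, 0.0, -0.0, 0.8]
```

Emit:
drive_tool:
  plan:
    - [[0.5,-0.2,-0.5,-0.1,0,0,0.8],[1.9,-0.2,-0.5,-0.1,0,0,0.8],[2.5,-0.1,-0.3,-0.1,0,0,0.8],[2.5,0,0,-0.1,0,0,0.8],[1.5,0,0,-0.1,0,0,0.8]]

```text
clock: 2.28
tcp_pos: [0.5054, -0.2612, 0.0252]
orientation: [-0.396, -0.585, -0.398, 0.585]
wrist_force: [0.2, -0.3, 0.0]
finger_gap: 0.0685
```

Run:
```python
from h import *
s=env.get_state(); im=env.read_camera("wrist"); cv2.imwrite("pics/w2.png",im[:,:,::-1]);im=env.read_camera("side"); cv2.imwrite("pics/side2.png",cv2.resize(im[200:320,240:400,::-1],None,fx=5,fy=5,interpolation=cv2.INTER_CUBIC))
s=env.get_state();print(s["clock"],s["tcp_pos"],s["finger_gap"],s["wrist_force"],need(goal(-.213,0.002,.028,sgn=-1),s))
```

```text
2.3833 [ 0.50428298 -0.26057012  0.02460975] 0.06830145793493694 [ 0.65145925  0.57703301 -0.58392027] (array([-0.34,  0.24,  0.13]), array([ 0.05, -0.08,  0.34]))
```

View pics/w2.png

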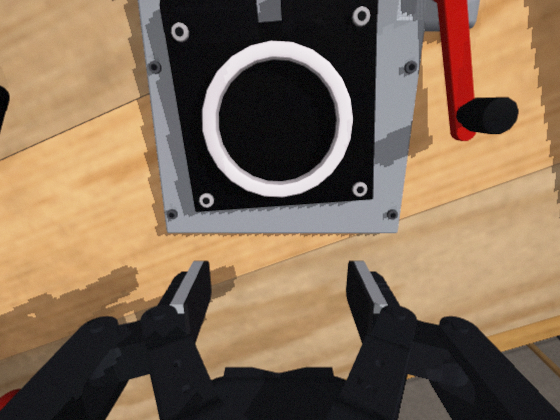

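View pics/side2.png

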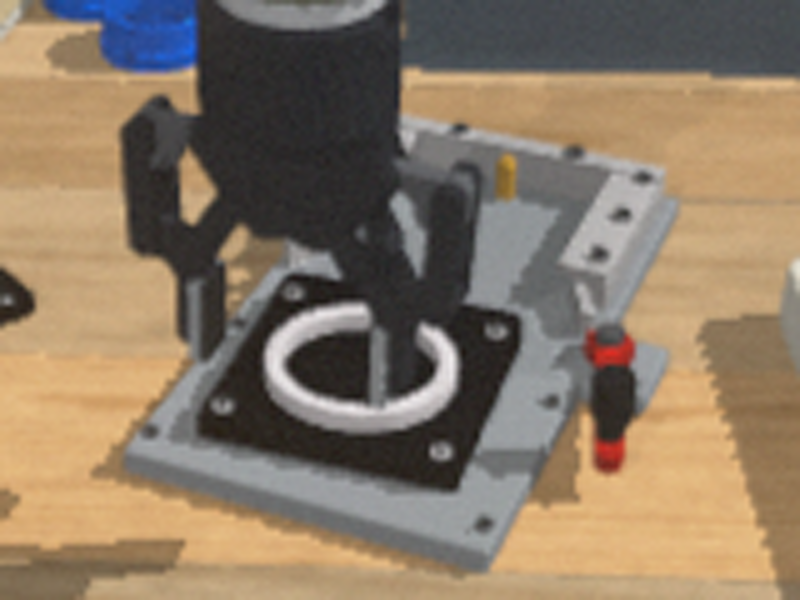

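Run:
```python
from h import *
s=env.get_state(); r=rot(s); c=cam("side")
for y in (.034,.048,-.034,-.048):
  for t in (0,-.02,-.04):
    for z in (-.011,.011):
      P=s["tcp_pos"]+r.apply([t,y,z]); p=proj(c,P); print(y,t,z,((p-[240,200])*5).round())
```

```text
0.034 0 -0.011 [379. 470.]
0.034 0 0.011 [358. 501.]
0.034 -0.02 -0.011 [380. 429.]
0.034 -0.02 0.011 [360. 460.]
0.034 -0.04 -0.011 [382. 387.]
0.034 -0.04 0.011 [361. 418.]
0.048 0 -0.011 [412. 479.]
0.048 0 0.011 [392. 511.]
0.048 -0.02 -0.011 [413. 438.]
0.048 -0.02 0.011 [394. 470.]
0.048 -0.04 -0.011 [415. 396.]
0.048 -0.04 0.011 [395. 427.]
-0.034 0 -0.011 [224. 427.]
-0.034 0 0.011 [201. 457.]
-0.034 -0.02 -0.011 [224. 387.]
-0.034 -0.02 0.011 [201. 417.]
-0.034 -0.04 -0.011 [224. 346.]
-0.034 -0.04 0.011 [201. 375.]
-0.048 0 -0.011 [193. 419.]
-0.048 0 0.011 [170. 448.]
-0.048 -0.02 -0.011 [193. 379.]
-0.048 -0.02 0.011 [169. 408.]
-0.048 -0.04 -0.011 [192. 338.]
-0.048 -0.04 0.011 [169. 367.]
```

Run:
```python
import cv2
a=cv2.imread("pics/w2.png")[180:360,130:430]; cv2.imwrite("pics/w2z.png",cv2.resize(a,None,fx=2.6,fy=2.6,interpolation=cv2.INTER_CUBIC))
```

```text
(no output)
```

View pics/w2z.png

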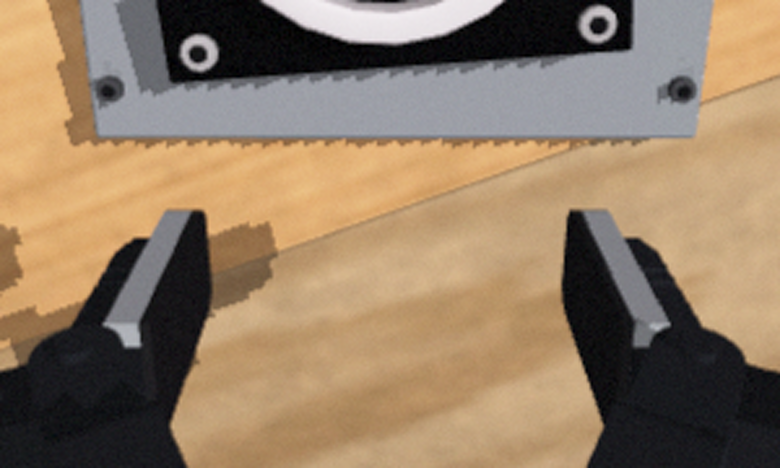

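Emit:
drive_tool:
  plan:
    - [[0,0.2,0.1,0,0,0.3,0.8],[0.4,0,0,0,0,0,0.8],[0.4,0,0,0,0,0,0.8],[0,0,0,0,0,0,0.8],[0,0,0,0,0,0,0.8]]

```text
clock: 2.8
tcp_pos: [0.5088, -0.2641, 0.0202]
orientation: [0.399, 0.586, 0.395, -0.584]
wrist_force: [-1.1, -0.3, -0.3]
finger_gap: 0.0684
```

Run:
```python
from h import *
im=env.read_camera("scene"); cv2.imwrite("pics/scene3.png",cv2.resize(im[120:240,215:355,::-1],None,fx=5,fy=5,interpolation=cv2.INTER_CUBIC))
im=env.read_camera("side"); cv2.imwrite("pics/side3.png",cv2.resize(im[200:320,240:400,::-1],None,fx=5,fy=5,interpolation=cv2.INTER_CUBIC))
s=env.get_state();print(s["clock"],s["tcp_pos"],s["finger_gap"],s["wrist_force"],need(goal(-.213,0.002,.016,sgn=-1),s))
```

```text
2.9 [ 0.50888955 -0.26414427  0.02019404] 0.06860037957694766 [ 0.42060323  0.32529654 -0.00711964] (array([ 0.42, -0.32, -0.03]), array([ 0.09,  0.02, -0.35]))
```

View pics/scene3.png

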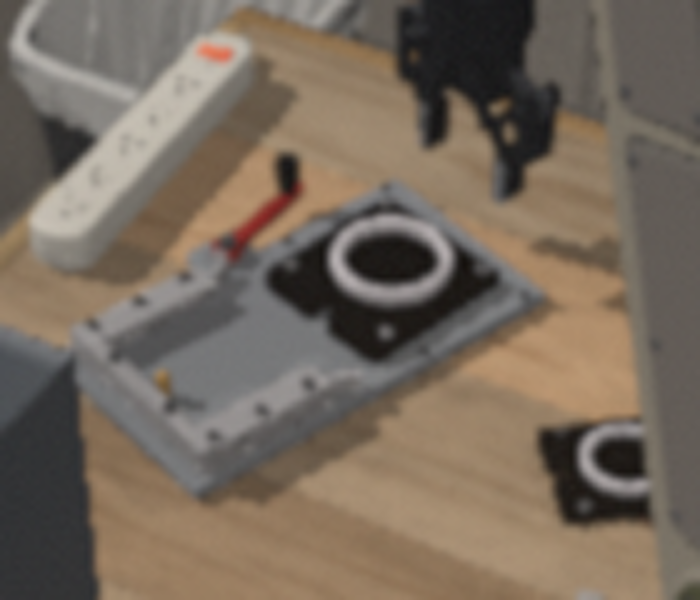

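View pics/side3.png

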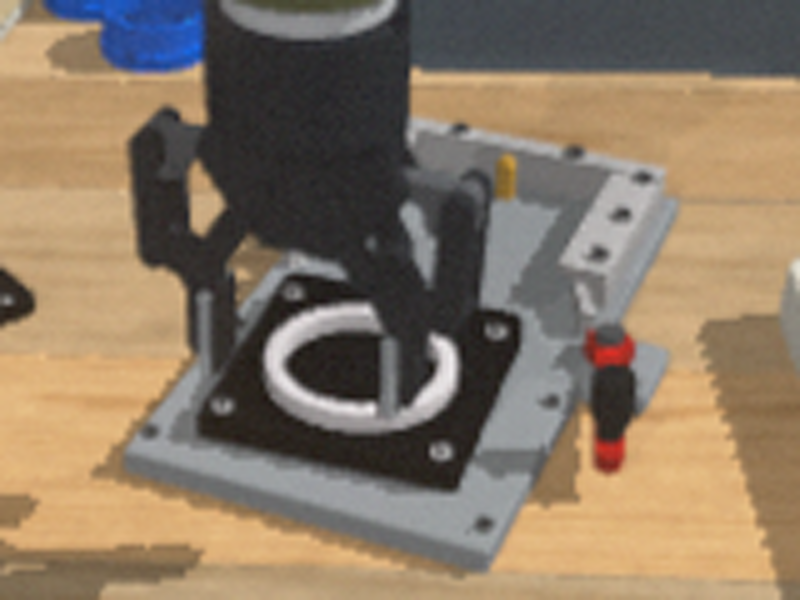

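Run:
```python
from h import *
s=env.get_state(); r=rot(s); cs,cc=cam("side"),cam("scene")
for a,b in [((281,274),(315.6,159.5)),((317.6,282.8),(300.4,148.5))]:
    f=lambda P:np.r_[proj(cs,P)-a,proj(cc,P)-b]
    q=least_squares(f,[.5,-.26,.03]); print(q.x,f(q.x).round(1),"base",w2b(B,q.x),"tool",r.inv().apply(q.x-s["tcp_pos"]).round(3))
```

```text
[ 0.47142131 -0.25224054  0.06355506] [ 0.6 -0.2  1.   0.4] base [-0.21610746  0.03800655] tool [-0.044 -0.039  0.003]
[ 0.54354933 -0.27896757  0.06391886] [ 0.6 -0.2  1.   0.5] base [-0.2142052  -0.03889056] tool [-0.043  0.038  0.001]
```

Emit:
drive_tool:
  plan:
    - [[0.2,-0.3,0,0,0,-0.3,0.8],[0.3,0,0,0,0,0,0.8],[0.3,0,0,0,0,0,0.8],[0.2,0,0,0,0,0,0.8],[0,0,0,0,0,0,0.8]]

```text
clock: 3.32
tcp_pos: [0.5054, -0.2625, 0.0089]
orientation: [-0.397, -0.585, -0.398, 0.585]
wrist_force: [-0.1, 0.3, -0.1]
finger_gap: 0.0684
```

Emit:
drive_tool:
  plan:
    - [[0.2,0,0,0,0,0,0.8],[0.2,0,0,0,0,0,0.8],[0.2,0,0,0,0,0,0.8],[0.1,0,0,0,0,0,0.8],[0,0,0,0,0,0,0.8]]

```text
clock: 3.73
tcp_pos: [0.5056, -0.2627, 0.0023]
orientation: [-0.397, -0.585, -0.397, 0.585]
wrist_force: [0.2, -0.1, 0.3]
finger_gap: 0.0687
```

Emit:
drive_tool:
  plan:
    - [[0.2,0,0,0,0,0,0.8],[0.2,0,0,0,0,0,0.8],[0.2,0,0,0,0,0,0.8],[0.2,0,0,0,0,0,0.8],[0,0,0,0,0,0,0.8]]

```text
clock: 4.15
tcp_pos: [0.5055, -0.2626, -0.0059]
orientation: [-0.397, -0.585, -0.397, 0.585]
wrist_force: [-0.5, -0.7, 0.2]
finger_gap: 0.0684
```

Run:
```python
from h import *
im=env.read_camera("scene"); cv2.imwrite("pics/scene4.png",cv2.resize(im[120:240,215:355,::-1],None,fx=5,fy=5,interpolation=cv2.INTER_CUBIC))
im=env.read_camera("side"); cv2.imwrite("pics/side4.png",cv2.resize(im[200:320,240:400,::-1],None,fx=5,fy=5,interpolation=cv2.INTER_CUBIC))
s=env.get_state();print(s["clock"],s["tcp_pos"],s["finger_gap"],s["wrist_force"],need(goal(-.213,0.002,.016,sgn=-1),s))
```

```text
4.25 [ 0.50569532 -0.26275157 -0.00548268] 0.06843998968576777 [-0.61759361  0.19025522 -0.77241465] (array([-2.15,  0.03, -0.02]), array([0.09, 0.  , 0.02]))
```

View pics/scene4.png

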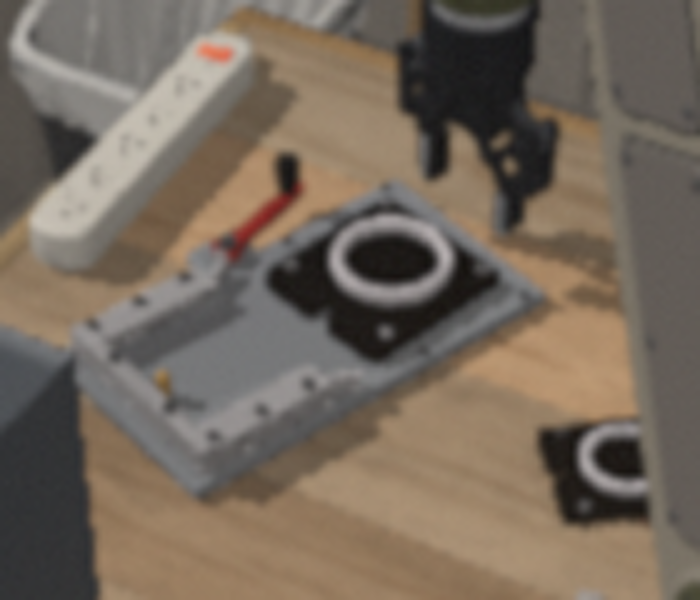

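View pics/side4.png

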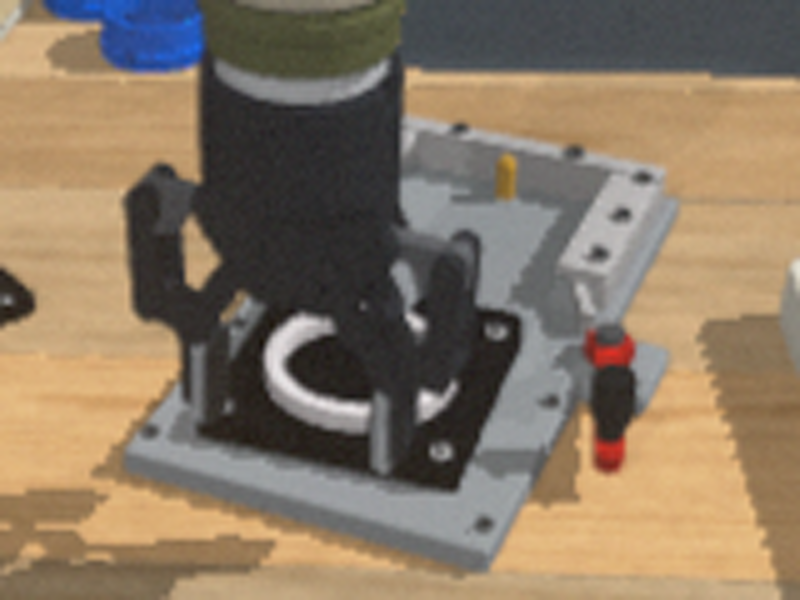

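Triangulated from scene and side, the fingertips sit about 43 mm behind the reported TCP. The descent without contact agrees, so I keep going down by touch.

Emit:
drive_tool:
  plan:
    - [[0.4,0,0,0,0,0,0.8],[0.4,0,0,0,0,0,0.8],[0.4,0,0,0,0,0,0.8],[0.3,0,0,0,0,0,0.8],[0,0,0,0,0,0,0.8]]

```text
clock: 4.67
tcp_pos: [0.5052, -0.2624, -0.0213]
orientation: [-0.397, -0.585, -0.398, 0.585]
wrist_force: [-0.5, 0.2, 0.5]
finger_gap: 0.0685
```

Emit:
drive_tool:
  plan:
    - [[0.2,0,0,0,0,0,0.8],[0.2,0,0,0,0,0,0.8],[0.1,0,0,0,0,0,0.8],[0.1,0,0,0,0,0,0.8],[0,0,0,0,0,0,0.8]]

```text
clock: 5.08
tcp_pos: [0.5058, -0.2627, -0.0265]
orientation: [-0.397, -0.585, -0.397, 0.585]
wrist_force: [-0.6, -0.1, -0.4]
finger_gap: 0.0681
```

Run:
```python
from h import *
im=env.read_camera("side"); cv2.imwrite("pics/side5.png",cv2.resize(im[200:320,240:400,::-1],None,fx=5,fy=5,interpolation=cv2.INTER_CUBIC))
im=env.read_camera("wrist"); cv2.imwrite("pics/w5.png",im[:,:,::-1])
s=env.get_state();print(s["clock"],s["tcp_pos"],s["finger_gap"],s["wrist_force"],need(goal(-.213,0.002,-.028,sgn=-1),s))
```

```text
5.1833 [ 0.50586678 -0.26284279 -0.02624479] 0.06835491118788597 [ 0.64274372  0.02542474 -0.50371951] (array([ 0.18,  0.01, -0.02]), array([ 0.09,  0.01, -0.01]))
```

View pics/side5.png

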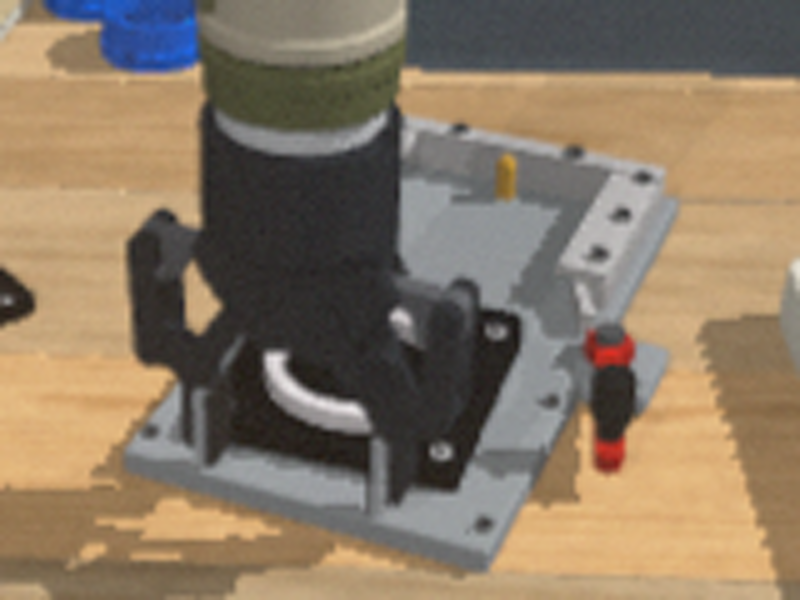

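View pics/w5.png

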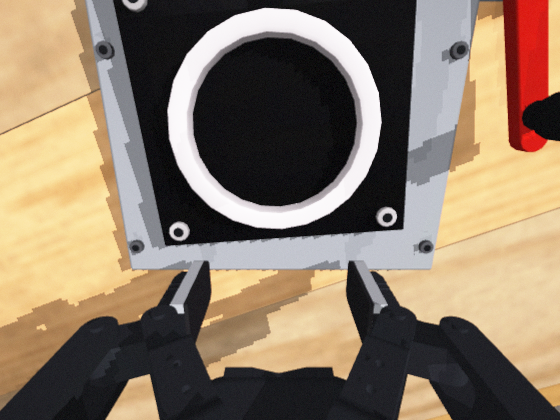

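Emit:
drive_tool:
  plan:
    - [[0.1,0,-0.6,0,0,0,0.8],[0,0,-0.8,0,0,0,0.8],[0,0,-0.8,0,0,0,0.8],[0,0,-0.8,0,0,0,0.8],[0,0,-0.8,0,0,0,0.8]]

```text
clock: 5.6
tcp_pos: [0.5202, -0.2268, -0.0273]
orientation: [-0.397, -0.585, -0.397, 0.585]
wrist_force: [-1.3, -2.8, -0.3]
finger_gap: 0.0682
```

Emit:
drive_tool:
  plan:
    - [[0,0,-0.4,0,0,0,0.8],[0,0,0,0,0,0,0.8],[0,0,0,0,0,0,0.8],[0,0,0,0,0,0,0.8],[0,0,0,0,0,0,0.8]]

```text
clock: 6.02
tcp_pos: [0.5214, -0.2237, -0.0273]
orientation: [0.397, 0.585, 0.397, -0.585]
wrist_force: [-0.8, -0.3, -0.1]
finger_gap: 0.0684
```

```bash
cat > look.py <<'E'
from h import *
import sys
n=sys.argv[1]
im=env.read_camera("side"); cv2.imwrite(f"pics/side{n}.png",cv2.resize(im[200:320,240:400,::-1],None,fx=5,fy=5,interpolation=cv2.INTER_CUBIC))
im=env.read_camera("wrist"); cv2.imwrite(f"pics/w{n}.png",im[:,:,::-1])
s=env.get_state();print(s["clock"],s["tcp_pos"],"base",w2b(B,s["tcp_pos"]).round(4),s["finger_gap"],s["wrist_force"].round(1),s["ft_torque"].round(2))
E
python3 look.py 6
```

```text
6.1167 [ 0.52134439 -0.22389503 -0.02728815] base [-0.1713  0.0021] 0.0681744508204421 [-0.2  0.8 -0.6] [ 0.   -0.   -0.01]
```

View pics/side6.png

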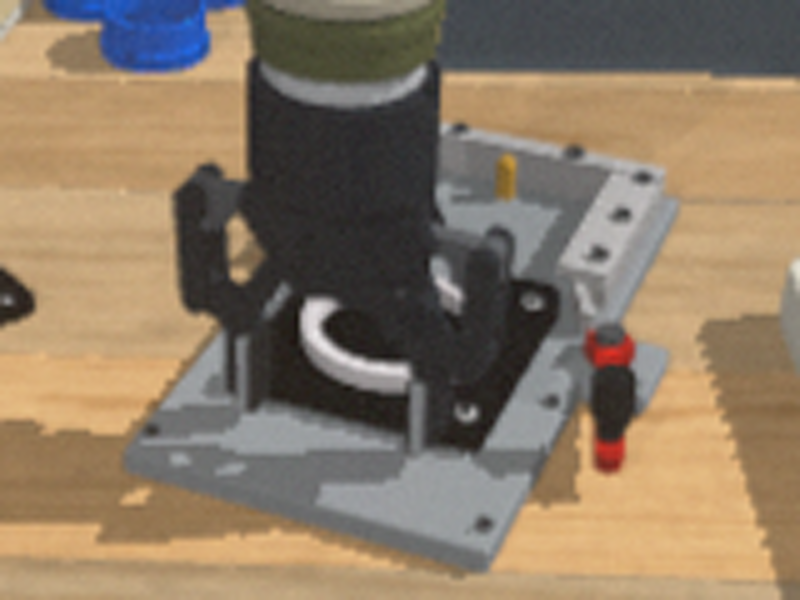

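View pics/w6.png

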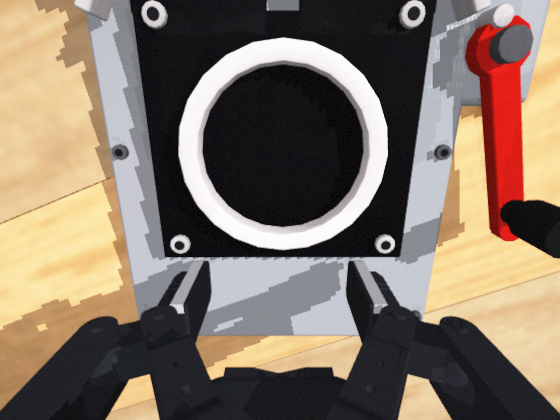

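Plate is now square to the bed (rear corners at (163,258),(400,257)) and centred with the bed screws (120,152),(444,152). I push on.

Emit:
drive_tool:
  plan:
    - [[0,0,-1,0,0,0,0.8],[0,0,-1,0,0,0,0.8],[0,0,-1,0,0,0,0.8],[0,0,-1,0,0,0,0.8],[0,0,-0.5,0,0,0,0.8]]

```text
clock: 6.53
tcp_pos: [0.5384, -0.1804, -0.0273]
orientation: [-0.398, -0.585, -0.398, 0.585]
wrist_force: [-0.9, -3.0, 0.0]
finger_gap: 0.0686
```

Emit:
drive_tool:
  plan:
    - [[0,0,-0.8,0,0,0,0.8],[0,0,-0.8,0,0,0,0.8],[0,0,-0.6,0,0,0,0.8],[0,0,0,0,0,0,0.8],[0,0,0,0,0,0,0.8]]

```text
clock: 6.95
tcp_pos: [0.5463, -0.1603, -0.0274]
orientation: [0.397, 0.585, 0.398, -0.584]
wrist_force: [-0.2, 0.1, 0.7]
finger_gap: 0.0683
```

```bash
python3 look.py 7
```

```text
7.05 [ 0.54610964 -0.16101848 -0.02738095] base [-0.1037  0.0024] 0.0682660758039824 [-0.2  0.6  0.1] [-0.01 -0.05 -0.  ]
```

View pics/w7.png

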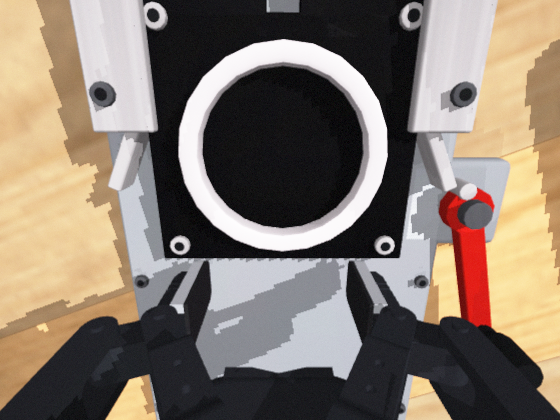

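View pics/side7.png

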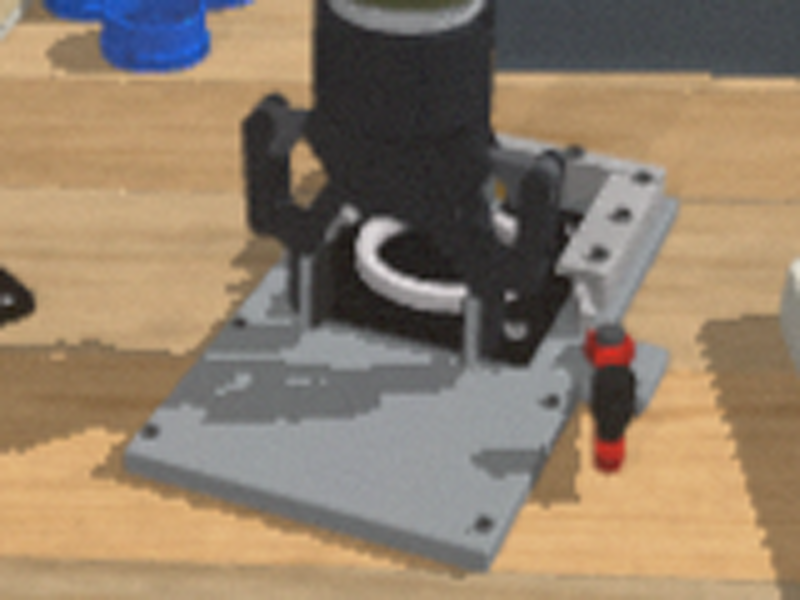

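Emit:
drive_tool:
  plan:
    - [[0,0,-0.6,0,0,0,0.8],[0,0,-0.6,0,0,0,0.8],[0,0,-0.6,0,0,0,0.8],[0,0,-0.5,0,0,0,0.8],[0,0,-0.3,0,0,0,0.8]]

```text
clock: 7.47
tcp_pos: [0.5558, -0.1367, -0.0274]
orientation: [-0.397, -0.585, -0.397, 0.585]
wrist_force: [-1.6, -3.3, -0.3]
finger_gap: 0.0681
```

Emit:
drive_tool:
  plan:
    - [[0,0,-0.2,0,0,0,0.8],[0,0,-0.2,0,0,0,0.8],[0,0,-0.1,0,0,0,0.8],[0,0,-0.1,0,0,0,0.8],[0,0,-0.1,0,0,0,0.8]]

```text
clock: 7.88
tcp_pos: [0.5581, -0.1309, -0.0274]
orientation: [-0.397, -0.585, -0.397, 0.585]
wrist_force: [-0.8, -2.8, -1.3]
finger_gap: 0.0683
```

```bash
python3 look.py 8
```

```text
7.9833 [ 0.55824262 -0.13068267 -0.0273548 ] base [-0.071   0.0024] 0.06842572957166924 [-1.2 -3.3 -0.7] [-0.5   0.12 -0.01]
```

View pics/w8.png

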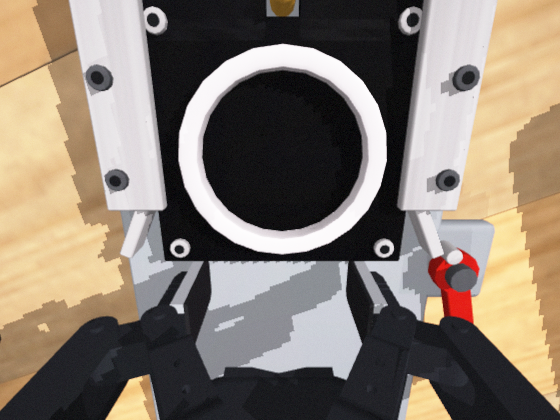

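Emit:
drive_tool:
  plan:
    - [[0,0,-0.1,0,0,0,0.8],[0,0,-0.1,0,0,0,0.8],[0,0,-0.1,0,0,0,0.8],[0,0,-0.1,0,0,0,0.8],[0,0,0,0,0,0,0.8]]

```text
clock: 8.4
tcp_pos: [0.5582, -0.1306, -0.0273]
orientation: [-0.398, -0.583, -0.395, 0.588]
wrist_force: [-6.2, -13.0, 0.3]
finger_gap: 0.0682
```

Emit:
drive_tool:
  plan:
    - [[0,0,-0.2,0,0,0,0.8],[0,0,-0.1,0,0,0,0.8],[0,0,-0.1,0,0,0,0.8],[0,0,0,0,0,0,0.8],[0,0,0,0,0,0,0.8]]

```text
clock: 8.82
tcp_pos: [0.5582, -0.1306, -0.0273]
orientation: [-0.398, -0.582, -0.393, 0.59]
wrist_force: [-11.5, -23.7, 2.2]
finger_gap: 0.0681
```

```bash
python3 look.py 9
python3 - <<'E'
import cv2
a=cv2.imread("pics/w9.png")[0:60,200:360]; cv2.imwrite("pics/w9z.png",cv2.resize(a,None,fx=5,fy=5,interpolation=cv2.INTER_CUBIC))
E
```

```text
8.9167 [ 0.55823222 -0.13059855 -0.02726295] base [-0.071   0.0024] 0.06820192582655889 [-11.1 -23.7   1.7] [-4.81  2.2   0.24]
```

View pics/w9z.png

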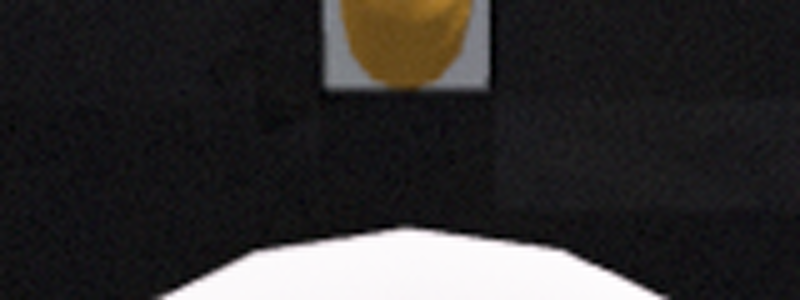

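View pics/side9.png

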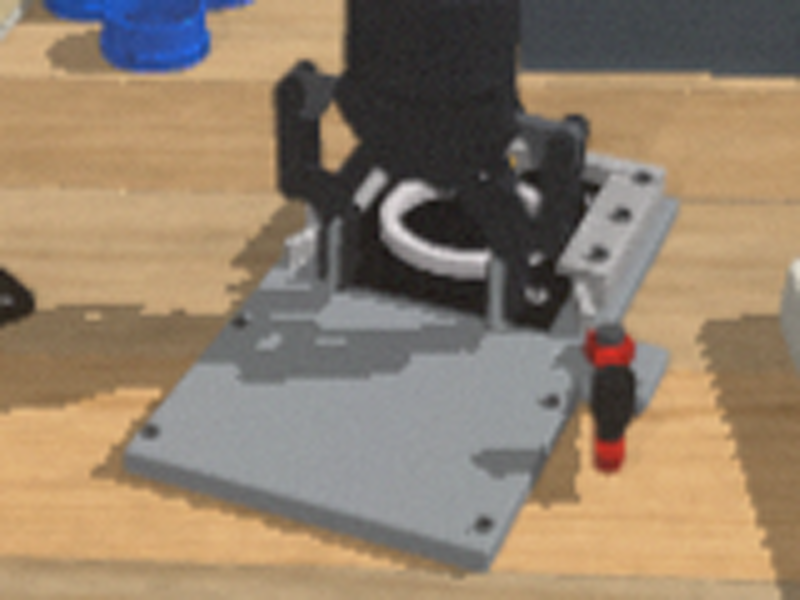

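Plate is home: the pin is centred in the notch and seems to touch its bottom at (281,17). 26 N no longer moves it, and the finger face sits at x ≈ -60 mm. Backing off and rising.

Emit:
drive_tool:
  plan:
    - [[0,0,0.6,0,0,0,0.8],[0,0,0.8,0,0,0,0.8],[0,0,0.8,0,0,0,0.8],[-1.5,0,0.8,0,0,0,0.8],[-2.5,0,1,0,0,0,0.8]]

```text
clock: 9.33
tcp_pos: [0.5441, -0.1591, 0.0104]
orientation: [-0.395, -0.584, -0.399, 0.585]
wrist_force: [-0.4, 0.1, -0.8]
finger_gap: 0.0686
```

Emit:
drive_tool:
  plan:
    - [[-3,0,1,0,0,0,0.3],[-3,0,1,0,0,0,0],[-3,0,1,0,0,0,0],[0,0,0,0,0,0,0],[0,0,0,0,0,0,0]]

```text
clock: 9.75
tcp_pos: [0.5371, -0.1894, 0.105]
orientation: [0.398, 0.586, 0.396, -0.584]
wrist_force: [0.1, 0.1, -0.1]
finger_gap: 0.0073
```

Emit:
drive_tool:
  plan:
    - [[0,0,0,0,0,0,0],[0,0,0,0,0,0,0],[0,0,0,0,0,0,0],[0,0,0,0,0,0,0],[0,0,0,0,0,0,0]]

```text
clock: 10.17
tcp_pos: [0.5349, -0.1879, 0.1017]
orientation: [-0.397, -0.585, -0.398, 0.585]
wrist_force: [0.5, -0.3, -0.0]
finger_gap: 0.0002
```

```bash
python3 look.py 10
python3 - <<'E'
from h import *
im=env.read_camera("scene"); cv2.imwrite("pics/scene10.png",cv2.resize(im[100:240,215:355,::-1],None,fx=4,fy=4,interpolation=cv2.INTER_CUBIC))
E
```

```text
10.2667 [ 0.53516532 -0.1881186   0.10210066] base [-0.1329  0.0026] -2.9526733739875314e-05 [-0.8 -0.6 -0.1] [-0.02 -0.02  0.02]
```

View pics/w10.png

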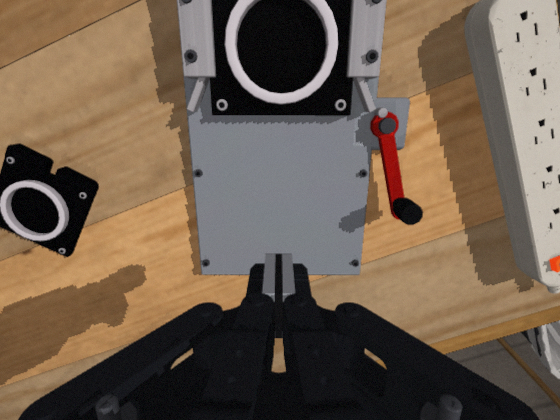

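View pics/scene10.png

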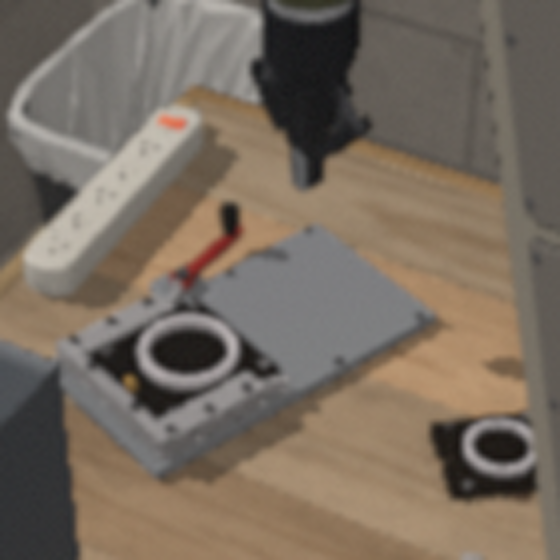

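View pics/side10.png

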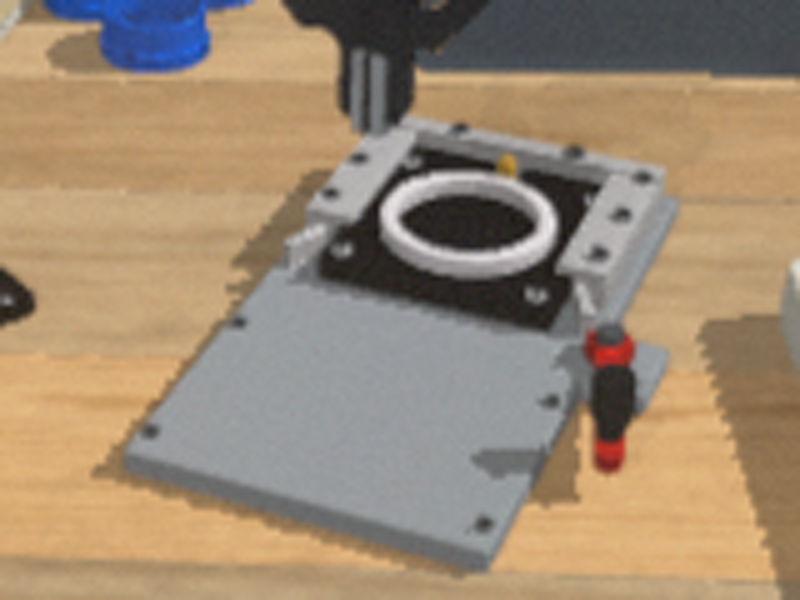

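Plate sits home between the rails; closed fingertips at side (314,225.6) and scene (291.7,146.5). Triangulating these and the knob.

Run:
```python
from h import *
s=env.get_state(); r=rot(s); cs,cc,cw=cam("side"),cam("scene"),cam("wrist",s)
for n,a,b in [("tip",(314,225.6),(291.7,146.5)),("knobtop",(240+614/5,200+374/5-.5),(215+230/4,100+206/4))]:
    f=lambda P:np.r_[proj(cs,P)-a,proj(cc,P)-b]
    q=least_squares(f,[.5,-.26,.03]); print(n,q.x,f(q.x).round(1),"base",w2b(B,q.x),"tool",r.inv().apply(q.x-s["tcp_pos"]).round(3))
for uv in [(500,130),(540,280)]: print("strip",w2b(B,ray(cw,uv,.04)))
print("knob wrist",w2b(B,ray(cw,(409,211),.052)),"pivot",w2b(B,ray(cw,(387,125),.028)))
print("rear edge",w2b(B,ray(cw,(211,114),.024)),w2b(B,ray(cw,(351,115),.024)))
for th,d in [(1.83,.034),(1.83,.022),(1.5,.02),(1.2,.02),(.9,.02),(.6,.02),(.3,.02),(0,.018),(0,.012)]:
    P=np.array([-.068,-.086])+.07*np.array([-np.sin(th),np.cos(th)])-d*np.array([np.cos(th),np.sin(th)])
    print(th,P.round(4),need(goal(P[0],P[1],0.0,sgn=-1),s)[0])
```

```text
tip [ 0.53454698 -0.18864032  0.13934487] [-0.1  0.  -0.1 -0.1] base [-0.13364373  0.00294131] tool [-0.037 -0.001  0.001]
knobtop [ 0.63403908 -0.23089403  0.05189261] [-0.3  0.1 -0.5 -0.3] base [-0.13602323 -0.10512531] tool [0.05  0.108 0.003]
strip [-0.07043761 -0.16840142]
strip [-0.20252906 -0.23532902]
knob wrist [-0.13229168 -0.10227031] pivot [-0.06770134 -0.08532759]
rear edge [-0.05966145  0.05603   ] [-0.06022018 -0.05677898]
1.83 [-0.1269 -0.1368] [10.22 13.93 -0.58]
1.83 [-0.13   -0.1252] [10.22 12.77 -0.27]
1.5 [-0.1392 -0.101 ] [10.22 10.35  0.64]
1.2 [-0.1405 -0.0793] [10.22  8.18  0.76]
0.9 [-0.1353 -0.0582] [10.22  6.07  0.24]
0.6 [-0.124  -0.0395] [10.22  4.2  -0.89]
0.3 [-0.1078 -0.025 ] [10.23  2.76 -2.52]
0 [-0.086 -0.016] [10.23  1.86 -4.7 ]
0 [-0.08  -0.016] [10.23  1.86 -5.3 ]
```

Emit:
drive_tool:
  plan:
    - [[0,3.5,-0.2,0,0,0,0],[0,3.5,-0.2,0,0,0,0],[0,3.5,-0.2,0,0,0,0],[1.0,2.8,0,0,0,0,0],[2.5,1,0,0,0,0,0]]

```text
clock: 10.73
tcp_pos: [0.6768, -0.2384, 0.0708]
orientation: [0.4, 0.587, 0.394, -0.583]
wrist_force: [1.3, -1.7, 0.6]
finger_gap: 0.0002
```

Emit:
drive_tool:
  plan:
    - [[2,0,0,0,0,0,0],[1.5,0,0,0,0,0,0],[1,0,0,0,0,0,0],[0,0,0,0,0,0,0],[0,0,0,0,0,0,0]]

```text
clock: 11.15
tcp_pos: [0.6701, -0.2355, 0.0224]
orientation: [-0.397, -0.585, -0.397, 0.585]
wrist_force: [1.5, -0.1, 0.6]
finger_gap: 0.0001
```

```bash
python3 look.py 11
```

```text
11.25 [ 0.67130156 -0.23607686  0.02428494] base [-0.127  -0.1417] -0.00010655346352892669 [ 0.8 -0.1 -0.7] [0.03 0.05 0.  ]
```

View pics/w11.png

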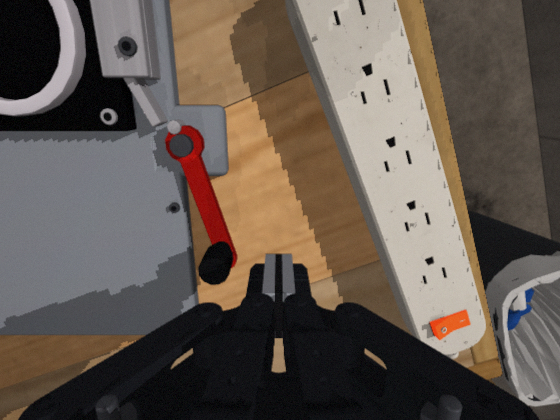

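View pics/side11.png

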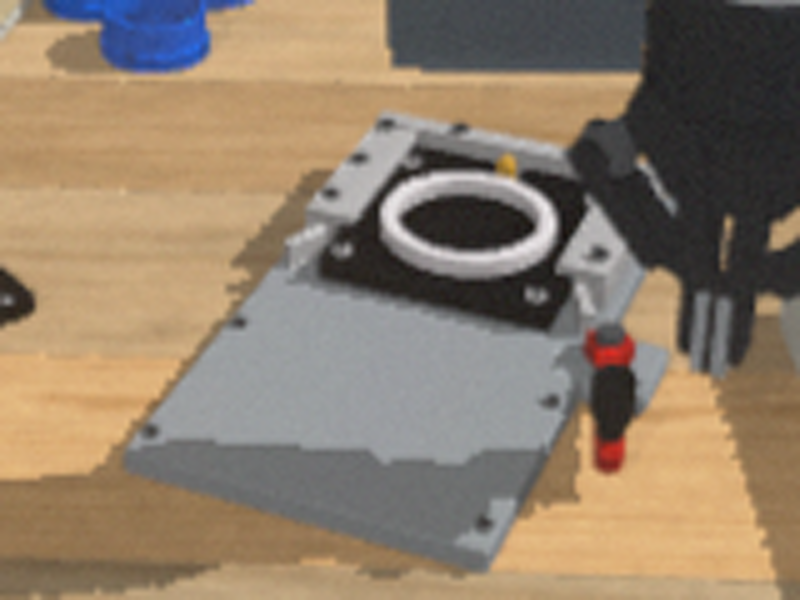

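Emit:
drive_tool:
  plan:
    - [[0.8,0,0,0,0,0,0],[0.8,0,0,0,0,0,0],[0.7,0,0,0,0,0,0],[0.4,0,0,0,0,0,0],[0,0,0,0,0,0,0]]

```text
clock: 11.67
tcp_pos: [0.6693, -0.2351, -0.0061]
orientation: [-0.396, -0.585, -0.398, 0.586]
wrist_force: [0.0, 0.3, 0.3]
finger_gap: 0.0004
```

Run:
```python
from h import *
s=env.get_state(); print(s["tcp_pos"],w2b(B,s["tcp_pos"]),s["wrist_force"])
pr=w2b(B,s["tcp_pos"])*100
for th,d in [(1.83,.022),(1.65,.022),(1.5,.021),(1.35,.02),(1.2,.02),(1.05,.02),(.9,.02),(.75,.02),(.6,.02),(.45,.02),(.3,.02),(.15,.02),(0,.02),(0,.014)]:
    P=100*(np.array([-.068,-.086])+.07*np.array([-np.sin(th),np.cos(th)])-d*np.array([np.cos(th),np.sin(th)]))
    D=P-pr; pr=P; print(th,P.round(2),"ty %.2f tz %.2f"%(-D[1],-D[0]))
```

```text
[ 0.66926939 -0.23506567 -0.00614306] [-0.12684347 -0.1393935 ] [0.01251875 0.26074686 0.2594314 ]
1.83 [-13.   -12.52] ty -1.42 tz 0.32
1.65 [-13.6  -11.35] ty -1.17 tz 0.60
1.5 [-13.93 -10.2 ] ty -1.15 tz 0.33
1.35 [-14.07  -9.02] ty -1.18 tz 0.14
1.2 [-14.05  -7.93] ty -1.09 tz -0.02
1.05 [-13.87  -6.85] ty -1.08 tz -0.18
0.9 [-13.53  -5.82] ty -1.04 tz -0.34
0.75 [-13.03  -4.84] ty -0.97 tz -0.49
0.6 [-12.4   -3.95] ty -0.89 tz -0.63
0.45 [-11.65  -3.17] ty -0.79 tz -0.76
0.3 [-10.78  -2.5 ] ty -0.66 tz -0.87
0.15 [-9.82 -1.98] ty -0.53 tz -0.96
0 [-8.8 -1.6] ty -0.38 tz -1.02
0 [-8.2 -1.6] ty -0.00 tz -0.60
```

Emit:
drive_tool:
  plan:
    - [[0,-0.7,0.1,0,0,0,0],[0,-0.7,0.2,0,0,0,0],[0,-1.2,0.6,0,0,0,0],[0,-1.1,0.3,0,0,0,0],[0,-1.2,0.1,0,0,0,0]]

```text
clock: 12.08
tcp_pos: [0.62, -0.23, -0.0036]
orientation: [0.398, 0.586, 0.396, -0.585]
wrist_force: [2.4, 0.1, 0.1]
finger_gap: 0.0002
```

```bash
python3 look.py 12
```

```text
12.1833 [ 0.61822643 -0.22913043 -0.00369771] base [-0.1402 -0.0898] 0.00018637433014622568 [0.6 0.5 0.2] [ 0.04  0.   -0.01]
```

View pics/w12.png

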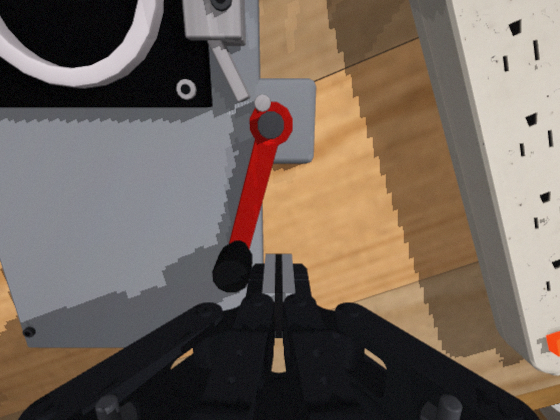

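Latch arm is moving: the knob is now at about (232,268), left of the fingers, with the arm tilted inward. Continuing the arc.

Emit:
drive_tool:
  plan:
    - [[0,-1.1,0,0,0,0,0],[0,-1.1,-0.2,0,0,0,0],[0,-1.0,-0.3,0,0,0,0],[0,-1.0,-0.5,0,0,0,0],[0,0,0,0,0,0,0]]

```text
clock: 12.6
tcp_pos: [0.5837, -0.2038, -0.0039]
orientation: [-0.397, -0.585, -0.398, 0.585]
wrist_force: [-1.1, -0.2, -0.4]
finger_gap: -0.0003
```

```bash
python3 look.py 13
```

```text
12.7 [ 0.58518664 -0.20498284 -0.00386293] base [-0.1301 -0.0501] 0.0001954959895726515 [ 0.5 -0.6  0.3] [-0.01  0.05 -0.03]
```

View pics/w13.png

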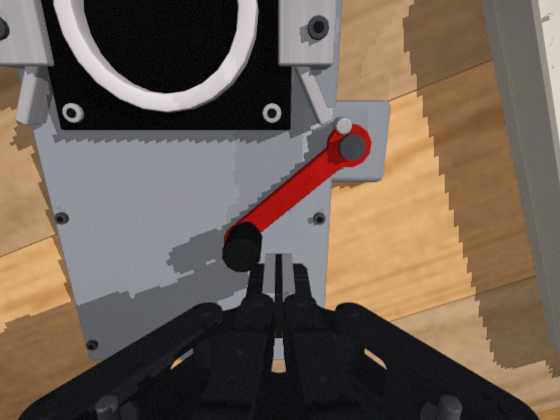

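Latch is about half closed, knob at (242,247), just ahead and left of the fingers.

Emit:
drive_tool:
  plan:
    - [[0,-0.9,-0.6,0,0,0,0],[0,-0.8,-0.8,0,0,0,0],[0,-0.7,-0.9,0,0,0,0],[0,-0.6,-0.9,0,0,0,0],[0,0,0,0,0,0,0]]

```text
clock: 13.12
tcp_pos: [0.5676, -0.1615, -0.0046]
orientation: [-0.397, -0.584, -0.398, 0.585]
wrist_force: [0.2, 0.4, 0.8]
finger_gap: 0.0001
```

```bash
python3 look.py 14
```

```text
13.2167 [ 0.56848671 -0.16310719 -0.00439153] base [-0.0974 -0.0191] -4.0459371596874765e-05 [ 1.4 -1.3  0.5] [ 0.02 -0.01  0.02]
```

View pics/w14.png

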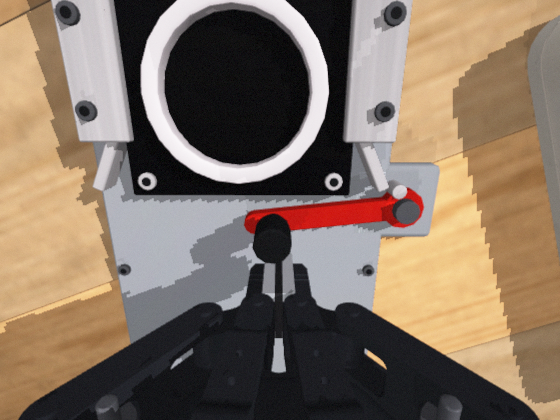

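Nearly closed: knob (272,238) directly ahead of the fingers, arm almost parallel to the plate's rear edge. Now pushing it onto the stop.

Emit:
drive_tool:
  plan:
    - [[0,-0.1,-0.5,0,0,0,0],[0,0,-0.5,0,0,0,0],[0,0,-0.3,0,0,0,0],[0,0,-0.2,0,0,0,0],[0,0,0,0,0,0,0]]

```text
clock: 13.63
tcp_pos: [0.5713, -0.1539, -0.0044]
orientation: [-0.398, -0.582, -0.395, 0.589]
wrist_force: [-7.7, -14.2, 1.5]
finger_gap: 0.0003
```

Emit:
drive_tool:
  plan:
    - [[0,0,-0.1,0,0,0,0],[0,0,-0.1,0,0,0,0],[0,0,-0.1,0,0,0,0],[0,0,0,0,0,0,0],[0,0,0,0,0,0,0]]

```text
clock: 14.05
tcp_pos: [0.5713, -0.1538, -0.0044]
orientation: [-0.398, -0.582, -0.393, 0.59]
wrist_force: [-10.7, -20.5, 2.1]
finger_gap: 0.0003
```

```bash
python3 look.py 15
```

```text
14.15 [ 0.57123967 -0.15383271 -0.00436208] base [-0.0877 -0.0182] 0.00013576448407520646 [-11.3 -20.6   2.5] [-4.08  2.23  0.02]
```

View pics/w15.png

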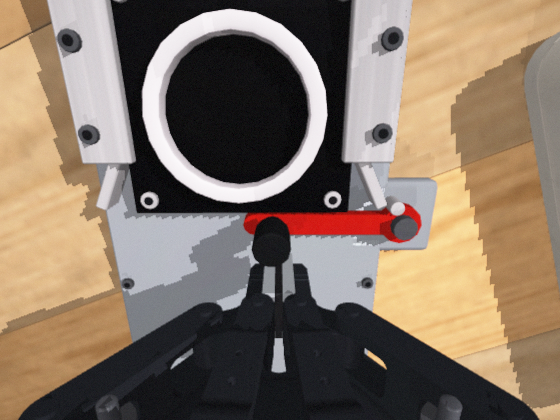

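Latch is against its stop: it does not move at 23 N, and the arm is parallel to the rear edge at row ~222. Backing off straight, then up.

Emit:
drive_tool:
  plan:
    - [[0,0,0.5,0,0,0,0],[0,0,0.8,0,0,0,0],[0,0,0.8,0,0,0,0],[0,0,1,0,0,0,0],[-1.5,0,1,0,0,0,0]]

```text
clock: 14.57
tcp_pos: [0.5571, -0.1844, 0.0081]
orientation: [-0.396, -0.584, -0.399, 0.586]
wrist_force: [0.0, -0.8, 0.3]
finger_gap: -0.0001
```

Emit:
drive_tool:
  plan:
    - [[-3,0,0.5,0,0,0,0],[-3,0,0.5,0,0,0,0],[-3,0,0,0,0,0,0],[-2,0,0,0,0,0,0],[0,0,0,0,0,0,0]]

```text
clock: 14.98
tcp_pos: [0.5586, -0.1961, 0.1261]
orientation: [0.4, 0.587, 0.394, -0.583]
wrist_force: [0.8, 0.1, 0.6]
finger_gap: -0.0003
```

Emit:
drive_tool:
  plan:
    - [[0,0,0,0,0,0,0],[0,0,0,0,0,0,0],[0,0,0,0,0,0,0],[0,0,0,0,0,0,0],[0,0,0,0,0,0,0]]

```text
clock: 15.4
tcp_pos: [0.5549, -0.1939, 0.1194]
orientation: [-0.396, -0.585, -0.398, 0.585]
wrist_force: [-0.2, -0.0, -0.1]
finger_gap: -0.0003
```

```bash
python3 look.py 16
python3 - <<'E'
from h import *
im=env.read_camera("side"); cv2.imwrite("pics/sidefull.png",im[:,:,::-1])
s=env.get_state(); im=env.read_camera("wrist"); cv2.imwrite("pics/w17.png",im[:,:,::-1]); import pickle; pickle.dump(s,open("s17.pkl","wb"))
E
```

```text
15.5 [ 0.55520671 -0.19409038  0.11982825] base [-0.1311 -0.0183] 0.00045079981870818555 [ 0.6  1.  -0.2] [-0.    0.01  0.  ]
```

View pics/w17.png

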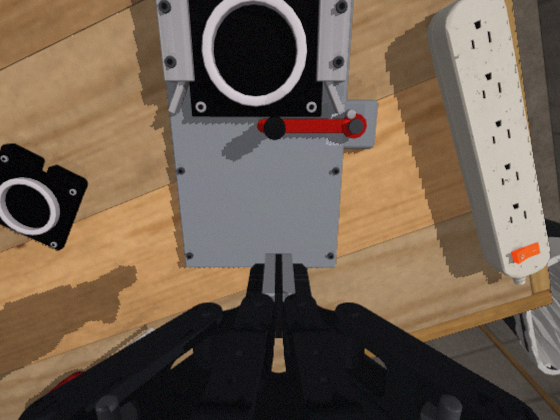

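View pics/sidefull.png

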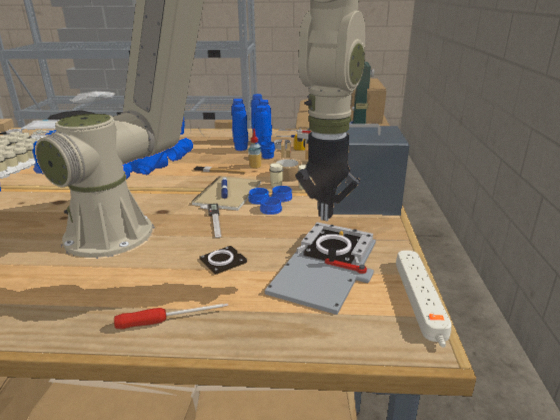

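View pics/side16.png

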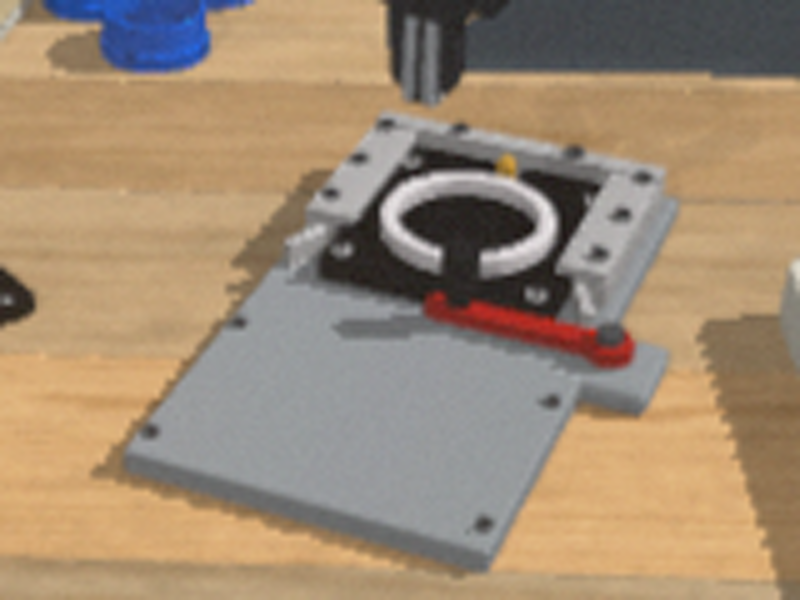

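Plate is home and the latch lies straight across behind it, with knob (274,127) and pivot (355,126) in the wrist view. Screwdriver, caps and the small decoy look as before. One last number, then hand in.

Run:
```python
from h import *
import pickle; s=pickle.load(open("s17.pkl","rb")); c=cam("wrist",s)
k=w2b(B,ray(c,(274,127),.052)); a=w2b(B,ray(c,(262,126),.022)); p=w2b(B,ray(c,(355,126),.028)); print(k,a,p,"angle arm",np.arctan2(-(a-p)[0],(a-p)[1]))
print(env.hand_in())
```

```text
[-0.06705068 -0.01568677] [-0.06846363 -0.00474032] [-0.06788654 -0.08487608] angle arm 0.007201305189268961
the job is handed in; nothing more can be done
None
```

The plate is fully home against the back stop, the latch is closed behind it, and the job is handed in. I pushed the plate's rear edge with both fingers, which squared it up and slid it under the rails. I then swept the latch knob round with the closed fingers until the arm met its stop, backed off and rose clear.

**Last checks:**
- **Plate:** its rear edge measured x ≈ -60 mm with the pin centred in the notch, and it did not move under a 26 N push. The rear edge was measured before the latch was swung; in the final pictures the plate still looks home.
- **Latch:** the knob measured (-67, -16) mm in the base frame and the arm angle about 0.007 rad. It did not move under a 23 N push.
- **Force and time:** wrist force was near 0 after release, with the gripper clear of everything. The clock stood at about 15.6 s of the 50 s allowed.
- **Bench items:** the screwdriver, caps and small decoy plate look unmoved by eye. One cartridge was partly hidden behind the arm in the last side view, so I did not check it; the arm never worked near it.

**Disagreements:**
- **Fingertips:** they measured 37 to 43 mm behind the reported TCP, not at it as the interface text says. I found this from two camera views, and the descent without contact bore it out, so I set heights from the images.
- **Wrist camera:** its readings differed from the other two cameras by up to about 4 mm at the picture edges.

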